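Isolate, discharge and unload a capacitor from its charging station

ROBOT

A 7-joint arm with a two-finger parallel gripper is mounted at the origin on a cart in front of the work surface, level with it; the furniture and walls round the work are solid. World frame = base frame: x ahead of the robot, y to its left, z up, the work surface at z = 0. Lengths are in mm, angles in rad, forces in N, time in s.
With the tool pointing down it reaches from about 425 to 875 mm from the base axis. Payload 8.4 kg.
Tool frame: the origin (TCP) lies on the centre line of the jaws, within the pads' length; the fingertips stand 25 mm ahead of it and the grasp point (between the pads) lies 6 mm ahead of it; z points along the fingers, y is the line along which they close (so a half turn about z gives the same grasp; the last joint's range is limited). The gripper opens to 85 mm and grips with 20 to 120 N. Pads are 22 mm wide; open, the fingers measure 114 mm over their backs; the gripper's body (76 mm by 85 mm) begins 54 mm behind the grasp point. The pads swing forward as they close: fully open they stand 13 mm farther back than shut.
Start: joints at [1.142, 0.333, 0.04, 1.465, -0.013, 1.343, -0.059], TCP at [210.482, -614.948, 234.208] pointing down, gripper open.
Joint ranges: [-2.58, 2.58], [-0.38, 2.09], [-1.3, 1.39], [0.25, 2.4], [-1.5, 4.64], [0.08, 2.09], [-2.65, 2.65]. Speed limits (rad/s): [2.22, 2.22, 2.79, 2.79, 3.14, 3.14, 3.14].

INTERFACE

Orientations are given as a 3x3 rotation matrix whose columns are the frame's x, y, z axes.
In Python, from cell import sensors, imaging, ticket gives the robot as it stands. The module is installed in compiled form; this text tells all that it offers.
- The arm moves only by the tool servo_tool, never from a script. Its argument "series" is a list of rows, each a list of 7 numbers: the turn, a rotation vector about the tool's x, y, z in degrees, then the shift along the tool's x, y, z in m, then the gripper's target within -1 to 1 (shut at 1, half-way at 0, fully open at -1). In form: [[wx, wy, wz, tx, ty, tz, fingers], ...]. A call has 1 to 12 rows; each row shifts and turns the commanded pose from where the row before left it, along the tool's axes as they then stand; what a row does not reach is not made up. A row lasts 1/10 s, in which the tool goes at most 50 mm and 8.59 degrees, less where a joint would pass 70% of its speed; a pose out of reach is approached as far as the arm can. A call with a gripper value outside its range is refused whole. The fingers move at their own pace and stop on an object; "force" is the grip in N (left out, the last holds). Time passes only in rows, so rows that do not move let the fingers close. It gives the time, the measured TCP pose, the force, the opening and the grip force at its end, in the units of the state.
- sensors.observe(): the state, without advancing time (a new reading comes with each control period).
- imaging.get_image(name): name is "scene" or "top" or "wrist"; returns the picture (420x560x3 uint8, red, green, blue); there is no depth.
- imaging.camera_model(name): a dict with "fx", "fy", "cx", "cy" (pixels), "world_from_camera" (4x4, takes a point from camera to world coordinates). Camera axes: x right, y down, z forward; pixel columns grow to the right and rows downward; lengths in mm; the calibration is good to about 2 mm. A picture is of the moment at which its call begins: read the wrist's pose just before it. camera_model takes no time and is no camera call; for the wrist camera it gives the pose at the moment of the call.
- ticket.hand_in(): hands the job in; it is judged then, once.
The state is a dict: "clock": time; "q": joint angles; "qvel": joint speeds; "joint_efforts": joint torques, N m; "position": TCP position; "tcp_rot": TCP orientation; "force": force on the tool from outside, world axes, zero at the start; "torque": the same for the moment, N m; "gripper_width": opening from 0.0 (shut) to 1.0 (fully open); "finger_force": force on a finger pad.
Only numpy, scipy, OpenCV 4.12 (cv2) and the standard library are available. Lean on these libraries where they do the work, as an engineer would, in place of code of your own. Each camera call takes 0.05 s, during which the arm holds its last target. There are 200 camera calls.

TASK

The capacitor in the charging station is still on charge: take it off safely. Turn the red isolator a full quarter turn to its green dot, then turn the black changeover switch a full quarter turn to its green dot to discharge it, and only then push the red-handled contact lever over until it snaps to its open stop. Lift the capacitor out and stand it upright in the tray with the two spares without dropping it, disturbing nothing else and leaving both switches and the lever as you set them.

Things in the scene. Friction and masses are not known exactly. Their poses are not given: they have to be found in the camera images.
- switch_box: Grey switch box, 100 x 160 x 82 mm, fixed; place and yaw vary, may swap places with the tray. Origin: centre of its underside; z up, at yaw 0 x away from the robot, y left. On its lid two rotary switches: isolator at y = +35 mm, changeover switch (selector) at y = -35 mm, on metal discs 76 mm across that interlock edge to edge, disc tops 92 mm above the bench.
- isolator (a joint): Red bar handle (48 x 14 mm, sides 95 to 129 mm above the bench, on a yellow skirt 42 mm across), vertical axis. Rad, growing anticlockwise seen from above. 0 = ON: bar along the box's y, white pointer at the red dot (box +y side); stop 1.571 = OFF: bar along the box's x, pointer at the green dot (box -x edge). Stays where left; 0.05 N m turns it.
- isolator_grip (a point): On the isolator's axis, at mid height of its bar, 118 mm above the bench; its axes turn with the handle: the bar lies along this point's y.
- selector (a joint): Black bar handle of the changeover switch, sized and counted like the isolator, on a grey skirt. 0 = charging: bar along the box's x, pointer at the orange dot (box -x edge); stop 1.571 = discharging: bar along the box's y, pointer at the green dot (box -y side). The discs block it until the isolator is within 0.2 rad of OFF, and then hold the isolator off. Stays where left; 0.05 N m.
- selector_grip (a point): On the selector's axis, at mid height of its bar, 118 mm above the bench; its axes turn with the handle: the bar lies along this point's x.
- station: Contact station: aluminium plate 210 x 104 mm on feet, top 22 mm above the bench, fixed; place and yaw vary. Origin: under its centre on the bench, z up, +x the way the lever's grip is pushed (away from the robot at yaw 0). Low black nest for the capacitor centred at x = -62 mm, y = 0: jaws on its -x and +x sides, tops 35 mm above the bench, open at +y and -y.
- contact_lever (a joint): Lever hinged about the station's y at lever_hinge. Rad: 0 = shut (black bar 16 mm wide over the capacitor, top 111 mm above the bench, brass contacts on its terminals), 1.92 = open stop (bar up, leaning 20 deg beyond upright, up to 210 mm above the bench). Sprung to either stop, over-centre at about 1.05: pushed past that it snaps open by itself, let go earlier it snaps shut. 4 to 6 N at the grip.
- lever_grip (a point): Middle of the lever's red grip (rounded sleeve 22 mm thick, 59 mm long), 75 mm from the hinge axis, at station y = +46 mm, beside the bar's swing (bar's cross piece within y = +/-19 mm). Shut, the grip stands up, leaning 22 deg towards the station's -x, its top end 200 mm above the bench; push it towards +x. Open, it lies level, pointing to +x.
- lever_hinge (a point): Fixed point on the lever's hinge axis, in the middle between the cheeks (station x = +30 mm, y = 0, 104 mm above the bench). The grip's circle about the hinge axis has 75 mm radius.
- capacitor: Brown round can with two brass terminals on top, 34 mm in diameter, can 50 mm tall, 58 mm with the terminals, 50 to 105 g. Origin: centre of its underside, +z up. Starts upright in the station's nest, its underside 25 mm above the bench, under the shut lever.
- tray: Low black tray with a grey lining, 110 (x) x 130 (y) x 20 mm, walls 3 mm, inner floor 5 mm above the bench, fixed (place and yaw vary, may change places with the switch box). Origin: centre of its underside, +z up. At yaw 0 its x points away from the robot. Two spare capacitors stand in its half towards -x; the half towards +x is free.
- spare_1: Spare capacitor like the first, standing loose in the tray near x = -29 mm, y = +36 mm of the tray. Origin: centre of its underside.
- spare_2: Spare capacitor like the first, standing loose in the tray near x = -29 mm, y = -36 mm of the tray. Origin: centre of its underside.
- strap: Bystander: dark blue wrist strap, 50 x 70 x 20 mm. Origin: centre of its underside.
- tweezers: Bystander: steel tweezers, 12 x 120 x 9 mm, lying in front of the power supply. Origin: centre of its underside.
- plug_red: Bystander: red banana plug, 12 x 58 x 12 mm, lying. Origin: centre of its underside.
- plug_black: Bystander: black banana plug, 12 x 58 x 12 mm, lying. Origin: centre of its underside.

How it is judged:
By the outcome, as a careful person would: the job done as asked, in the order asked, and still so for the second after the job is handed in, with the robot touching nothing.
It also fails if it takes over 72 s, if anything falls off the work surface, if the arm or the gripper's body presses on something with over 40 N, if the wrist force passes 120 N, or if a joint passes its speed limit or range.

## Working session

There is one attempt and no reset: what is moved stays moved. The work goes in short steps, Python scripts to look and compute and a tool call to move; the robot and the scene stay as the last step left them, time stands still between calls to the robot, and variables do not carry over. Pictures are saved under pics/ and viewed, at most 10 in all, crops included, and the job is handed in when it is done.

Besides the shell and the picture viewer there is one more tool, called by a JSON object that holds its "op" and its "data". servo_tool: Moves the arm, as the interface text tells. Its arguments: {"type":"object","properties":{"series":{"type":"array","items":{"type":"array","items":{"type":"number"}}},"force":{"type":"number"}},"required":["series"]}

```bash
mkdir -p pics
python3 - <<'E'
from cell import sensors, imaging
import cv2,numpy as np
s=sensors.observe();print(s['clock'],s['position'],np.round(s['tcp_rot'],3).tolist(),s['gripper_width'])
for n in ['scene','top']:
    cv2.imwrite(f'pics/{n}0.png',imaging.get_image(n)[:,:,::-1]);m=imaging.camera_model(n)
    print(n,m['fx'],m['fy'],m['cx'],m['cy'],np.round(m['world_from_camera'],3).tolist())
E
```

```text
0.0 [ 210.35358041 -614.53891505  233.32046937] [[0.946, 0.324, -0.001], [0.324, -0.946, 0.001], [-0.0, -0.002, -1.0]] 1.001900631875797
scene 456.73633231637683 456.73633231637683 275.3071970360485 203.63729285973938 [[-0.576, -0.576, 0.581, -108.309], [-0.817, 0.416, -0.399, 628.083], [-0.012, -0.704, -0.71, 870.429], [0.0, 0.0, 0.0, 1.0]]
top 500.20567364104966 500.20567364104966 278.9444905149009 203.34281632856045 [[0.008, -0.999, 0.046, 427.881], [-1.0, -0.008, 0.005, 190.965], [-0.004, -0.046, -0.999, 1259.288], [0.0, 0.0, 0.0, 1.0]]
```

View pics/top0.png

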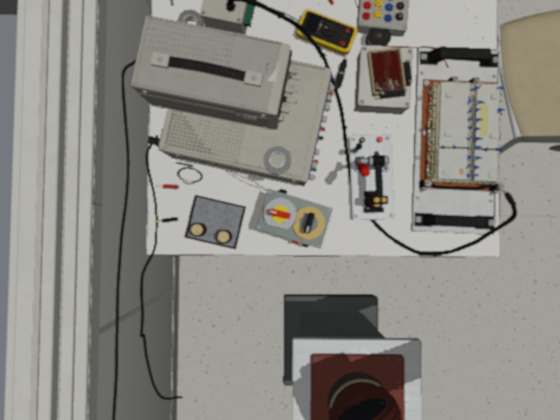

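View pics/scene0.png

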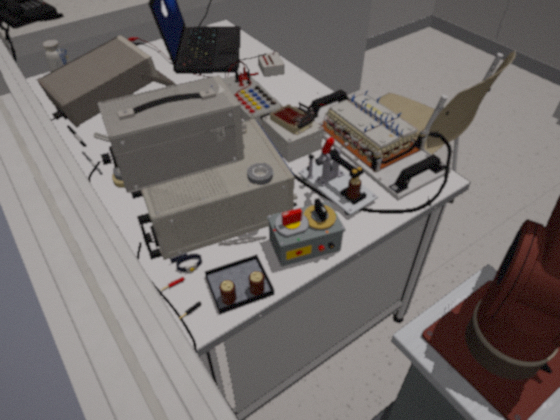

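Run:
```python
import cv2
a=cv2.imread('pics/top0.png')[125:255,180:412]
cv2.imwrite('pics/topc.png',cv2.resize(a,None,fx=3.4,fy=3.4,interpolation=cv2.INTER_CUBIC))
a=cv2.imread('pics/scene0.png')[125:315,190:400]
cv2.imwrite('pics/scenec.png',cv2.resize(a,None,fx=3,fy=3,interpolation=cv2.INTER_CUBIC))
```

```text
(no output)
```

View pics/topc.png

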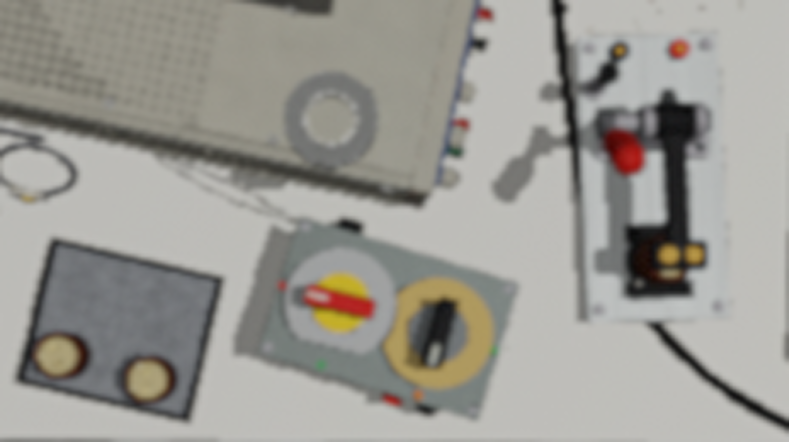

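View pics/scenec.png

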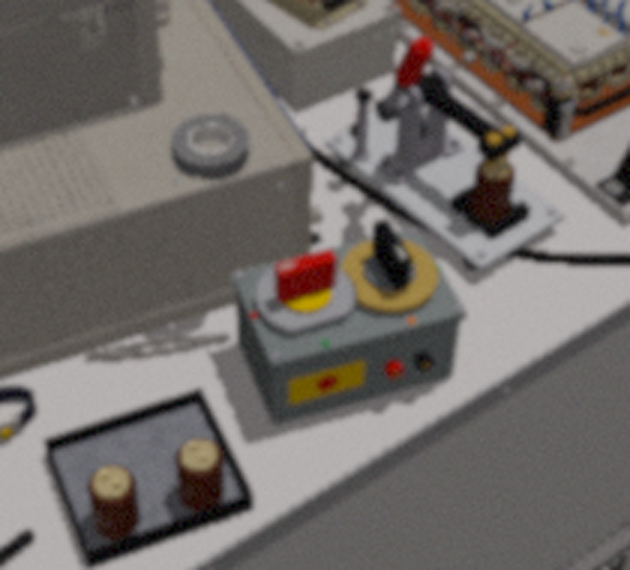

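```bash
cat > h.py <<'E'
import numpy as np,cv2
from cell import sensors,imaging
from scipy.spatial.transform import Rotation as R
def ray(m,p,z):
    T=np.array(m['world_from_camera']);d=T[:3,:3]@[(p[0]-m['cx'])/m['fx'],(p[1]-m['cy'])/m['fy'],1]
    return T[:3,3]+d*(z-T[2,3])/d[2]
def proj(m,P):
    T=np.array(m['world_from_camera']);c=T[:3,:3].T@(np.array(P)-T[:3,3])
    return np.array([m['cx']+m['fx']*c[0]/c[2],m['cy']+m['fy']*c[1]/c[2]])
def st():
    s=sensors.observe();print('t',round(s['clock'],2),np.round(s['position'],1),'F',np.round(s['force'],1),'w',round(s['gripper_width'],3));return s
def plan(P,Rt):
    "shift along the present tool axes (mm) and turn (deg)"
    s=st();r=np.array(s['tcp_rot']);print('shift',np.round(r.T@(np.array(P)-s['position']),1),'turn',np.round(np.degrees(R.from_matrix(r.T@Rt).as_rotvec()),2))
def down(a):
    "tool pointing down, tool y (closing line) at world yaw a (deg)"
    a=np.radians(a);y=np.array([np.cos(a),np.sin(a),0]);z=np.array([0,0,-1.]);return np.c_[np.cross(y,z),y,z]
E
python3 - <<'E'
from h import *
m=imaging.camera_model('top')
c=lambda L,z:np.array([ray(m,(180+x/3.4,125+y/3.4),z) for x,y in L])
for n,L,z in [('tray',[(53,240),(222,280),(188,420),(18,380)],20),('station',[(576,38),(718,35),(728,318),(580,320)],22),('discs',[(340,302),(440,332)],92),('lid',[(292,225),(518,285),(478,415),(262,348)],82),('cap',[(683,255)],83),('spares',[(60,355),(148,379)],55),('grip top',[(628,155)],190)]:
    P=c(L,z);print(n,np.round(P[:,:2],1).tolist(),'mean',np.round(P.mean(0)[:2],1))
    print('  edges',[(round(float(np.hypot(*d)),1),round(float(np.degrees(np.arctan2(d[1],d[0]))),1)) for d in np.diff(np.r_[P,P[:1]],axis=0)[:,:2]])
w=imaging.camera_model('wrist');s=st();r=np.array(s['tcp_rot']);T=np.array(w['world_from_camera'])
print('cam in tool',np.round(r.T@(T[:3,3]-s['position']),1),np.round(r.T@T[:3,:3],3).tolist(),w['fx'])
E
```

```text
tray [[502.2, 403.8], [473.9, 279.9], [371.9, 303.5], [399.9, 427.7]] mean [437.  353.7]
  edges [(127.0, -102.9), (104.7, 167.0), (127.2, 77.3), (105.0, -13.2)]
station [[653.2, 22.5], [656.2, -81.4], [449.1, -88.2], [446.8, 19.2]] mean [551.3 -32. ]
  edges [(103.9, -88.4), (207.2, -178.1), (107.5, 91.2), (206.4, 0.9)]
discs [[456.7, 193.6], [436.7, 124.9]] mean [446.7 159.2]
  edges [(71.6, -106.2), (71.6, 73.8)]
lid [[510.2, 227.3], [469.7, 70.5], [379.8, 97.8], [424.7, 247.3]] mean [446.1 160.7]
  edges [(162.0, -104.4), (94.0, 163.1), (156.1, 73.3), (87.7, -13.2)]
cap [[491.4, -43.5]] mean [491.4 -43.5]
  edges [(0.0, 0.0)]
spares [[418.6, 391.5], [402.1, 329.0]] mean [410.4 360.3]
  edges [(64.6, -104.7), (64.6, 75.3)]
grip top [[548.5, 12.4]] mean [548.5  12.4]
  edges [(0.0, 0.0)]
t 0.1 [ 210.3 -614.6  233.4] F [-0.   0.4 -0.1] w 0.995
cam in tool [ 7.020e+01 -1.000e-01 -1.384e+02] [[0.001, -0.961, -0.276], [1.0, 0.001, 0.0], [0.0, -0.276, 0.961]] 304.95036188678296
```

{"op": "servo_tool", "data": {"series": [[0,0,0,0.034,-0.025,-0.007,-1],[0,0,0,0.034,-0.025,-0.007,-1],[0,0,0,0.034,-0.025,-0.007,-1],[0,0,0,0.034,-0.025,-0.007,-1],[0,0,0,0.034,-0.025,-0.007,-1],[0,0,0,0.034,-0.025,-0.007,-1],[0,0,0,0.034,-0.025,-0.007,-1],[0,0,0,0.034,-0.025,-0.007,-1],[0,0,0,0.034,-0.025,-0.007,-1],[0,0,0,0.034,-0.025,-0.007,-1],[0,0,0,0.034,-0.025,-0.007,-1],[0,0,0,0.034,-0.025,0,-1]]}}

```text
clock: 1.3
position: [500.3, -197.6, 312.1]
tcp_rot: [[0.946, 0.324, 0.001], [0.324, -0.946, -0.001], [0.001, 0.001, -1.0]]
force: [0.5, -0.9, 0.6]
gripper_width: 1.0
finger_force: 0.0
```

{"op": "servo_tool", "data": {"series": [[0,0,0,0.008,-0.039,0,-1],[0,0,0,0.008,-0.039,0,-1],[0,0,0,0.009,-0.039,0,-1],[0,0,0,0.009,-0.039,0,-1],[0,0,0,0.009,-0.039,0,-1],[0,0,0,0.009,-0.039,0,-1],[0,0,0,0.009,-0.039,0,-1],[0,0,0,0.009,-0.039,0,-1],[0,0,0,0.009,-0.039,0,-1],[0,0,0,0.009,-0.039,0,-1]]}}

```text
clock: 2.3
position: [455.7, 199.9, 311.1]
tcp_rot: [[0.946, 0.324, 0.0], [0.324, -0.946, -0.0], [-0.0, 0.0, -1.0]]
force: [1.1, 0.2, 0.2]
gripper_width: 1.002
finger_force: 0.0
```

{"op": "servo_tool", "data": {"series": [[0,0,-8,0,0,0,0],[0,0,-8,0,0,0,0],[0,0,-8,0,0,0,0],[0,0,-8,0,0,0,0],[0,0,-8,0,0,0,0],[0,0,-8,0,0,0,0],[0,0,-7.5,0,0,0,0],[0,0,0,0,0,0,0],[0,0,0,0,0,0,0]]}}

```text
clock: 3.2
position: [456.2, 198.4, 311.1]
tcp_rot: [[0.273, 0.962, -0.0], [0.962, -0.273, -0.0], [-0.0, -0.0, -1.0]]
force: [-0.2, 0.1, 0.2]
gripper_width: 0.497
finger_force: 0.0
```

Run:
```python
from h import *
plan((456.7,193.6,240),down(-15.5))
m=imaging.camera_model('wrist');a=imaging.get_image('wrist');cv2.imwrite('pics/w1.png',a[:,:,::-1])
for P in [(456.7,193.6,129),(436.7,124.9,129)]: print(proj(m,P))
import json;json.dump({k:np.array(v).tolist() for k,v in m.items()},open('w1.json','w'))
```

```text
t 3.2 [456.2 198.4 311.1] F [-0.2  0.1  0.2] w 0.497
shift [-4.5  1.8 71.1] turn [-0.02  0.01 -0.33]
[284.73810048 192.84392939]
[284.14603932 253.92477609]
```

View pics/w1.png

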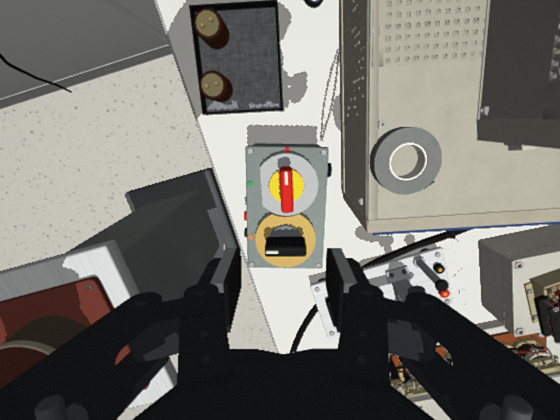

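Run:
```python
from h import *
import json;m=json.load(open('w1.json'))
a=cv2.cvtColor(cv2.imread('pics/w1.png'),cv2.COLOR_BGR2HSV);b=cv2.imread('pics/w1.png').astype(int)
for n,L,z in [('lid',[(248,145),(328,144),(325,267),(249,268)],82),('discs',[(288.5,182),(285.5,239)],92)]:
    P=np.array([ray(m,p,z) for p in L]);print(n,np.round(P[:,:2],1).tolist(),np.round(P.mean(0)[:2],1))
    print([(round(float(np.hypot(*d)),1),round(float(np.degrees(np.arctan2(d[1],d[0]))),1)) for d in np.diff(np.r_[P,P[:1]],axis=0)[:,:2]])
H,S,V=a[...,0],a[...,1],a[...,2]
roi=np.zeros(H.shape,bool);roi[145:270,245:330]=1
for n,k in [('redtop',((H<6)|(H>174))&(S>180)&(V>150)),('yellow',(H>22)&(H<34)&(S>150)),('gold',(H>15)&(H<30)&(S>60)&(S<180)),('greydisc',(S<25)&(V>140)&(V<215)),('black',V<50)]:
    l,c,stt,ce=cv2.connectedComponentsWithStats((k&roi).astype(np.uint8));i=1+np.argmax(stt[1:,4]);print(n,stt[i],ce[i])
```

```text
lid [[427.8, 250.7], [519.2, 226.1], [478.1, 71.3], [380.6, 97.3]] [451.4 161.4]
[(94.6, -15.1), (160.1, -104.9), (100.9, 165.1), (160.5, 72.9)]
discs [[462.4, 196.8], [439.4, 127.8]] [450.9 162.3]
[(72.8, -108.5), (72.8, 71.5)]
redtop [280 171  13  41 389] [286.32904884 192.89717224]
yellow [269 170  12  31 228] [275.10526316 185.76754386]
gold [ 255  213   61   54 1636] [285.10085575 237.86919315]
greydisc [ 245  147   85  122 4671] [290.19910083 192.29972169]
black [266 236  40  20 668] [286.25       245.42065868]
```

{"op": "servo_tool", "data": {"series": [[0,0,0,-0.0024,0.0041,0.035,0],[0,0,0,0,0,0.04,0],[0,0,0,0,0,0.04,0],[0,0,0,0,0,0.04,0],[0,0,0,0,0,0.03,0],[0,0,0,0,0,0,0],[0,0,0,0,0,0,1],[0,0,0,0,0,0,1],[0,0,0,0,0,0,1],[0,0,0,0,0,0,1]], "force": 30}}

```text
clock: 4.25
position: [459.5, 196.3, 128.3]
tcp_rot: [[0.269, 0.963, 0.001], [0.963, -0.269, 0.001], [0.001, 0.001, -1.0]]
force: [-6.9, 1.5, 4.5]
gripper_width: 0.147
finger_force: 30.3
```

{"op": "servo_tool", "data": {"series": [[0,0,-6,0,0,0,1],[0,0,-8,0,0,0,1],[0,0,-8,0,0,0,1],[0,0,-8,0,0,0,1],[0,0,-8,0,0,0,1],[0,0,-8,0,0,0,1],[0,0,-8,0,0,0,1],[0,0,-8,0,0,0,1],[0,0,-8,0,0,0,1],[0,0,-8,0,0,0,1],[0,0,-8,0,0,0,1],[0,0,-4,0,0,0,1]]}}

```text
clock: 5.45
position: [456.6, 194.8, 128.1]
tcp_rot: [[-0.965, 0.264, -0.005], [0.264, 0.965, -0.004], [0.004, -0.005, -1.0]]
force: [-24.1, -6.4, 23.8]
gripper_width: 0.145
finger_force: 33.0
```

{"op": "servo_tool", "data": {"series": [[0,0,-2,0,0,0,1],[0,0,0,0,0,0,1],[0,0,0,0,0,0,1]]}}

```text
clock: 5.75
position: [457.5, 194.4, 127.9]
tcp_rot: [[-0.972, 0.236, -0.004], [0.236, 0.972, -0.004], [0.003, -0.004, -1.0]]
force: [-17.7, -6.4, 17.8]
gripper_width: 0.148
finger_force: 33.9
```

Run:
```python
from h import *
s=st();print(s['torque'],s['q']);r=np.array(s['tcp_rot']);print(np.degrees(np.arctan2(r[1,1],r[0,1])))
```

```text
t 5.75 [457.5 194.4 127.9] F [-17.7  -6.4  17.8] w 0.148
[-1.37448662  4.00063855 -0.30726069] [ 0.38717389  0.23223714 -0.96682093  1.91907952  0.21489767  1.10354652
  0.66640319]
76.33225382394168
```

{"op": "servo_tool", "data": {"series": [[0,0,0,0,0,0,0.2],[0,0,0,0,0,0,0.2],[0,0,0,0,0,0,0.2],[0,0,0,0,0,-0.02,0.2],[0,0,0,0,0,-0.04,0.2],[0,0,0,0,0,-0.04,0.2],[0,0,0,0,0,0,0.2],[0,0,0,0,0,0,0.2]]}}

```text
clock: 6.55
position: [460.4, 195.2, 227.3]
tcp_rot: [[-0.972, 0.236, 0.003], [0.236, 0.972, 0.0], [-0.003, 0.001, -1.0]]
force: [-0.1, -0.5, -0.8]
gripper_width: 0.4
finger_force: 0.0
```

Run:
```python
from h import *
s=st()
plan((441.5,128,230),down(-105.5))
m=imaging.camera_model('wrist');a=imaging.get_image('wrist');cv2.imwrite('pics/w2.png',a[:,:,::-1])
import json;json.dump({k:np.array(v).tolist() for k,v in m.items()},open('w2.json','w'))
```

```text
t 6.55 [460.4 195.2 227.3] F [-0.1 -0.5 -0.8] w 0.4
t 6.55 [460.4 195.2 227.3] F [-0.1 -0.5 -0.8] w 0.4
shift [  2.5 -69.8  -2.7] turn [-2.2000e-01  7.0000e-02 -1.7814e+02]
```

View pics/w2.png

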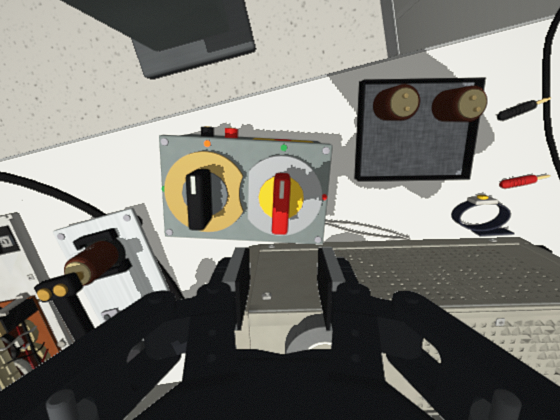

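Run:
```python
from h import *
import json;m=json.load(open('w2.json'))
P=np.array([ray(m,p,92) for p in [(284.5,196),(204,191.5)]]);print(P,np.degrees(np.arctan2(*(P[0]-P[1])[[1,0]])))
P=np.array([ray(m,p,82) for p in [(161,136),(334,143),(327,242),(165,236)]]);print(np.round(P,1),P.mean(0))
d=P[[0,3,0,1]]-P[[1,2,3,2]];print(np.degrees(np.arctan2(d[:,1],d[:,0])),np.hypot(d[:,0],d[:,1]))
P=np.array([ray(m,p,129) for p in [(285,175),(277,175),(272,234),(289,234)]]);print(np.round(P,1),P.mean(0))
```

```text
[[458.12396265 197.47941817  92.        ]
 [436.59736304 126.56178247  92.        ]] 73.11466498446781
[[379.9 101.3  82. ]
 [422.8 252.4  82. ]
 [516.6 227.2  82. ]
 [472.4  71.9  82. ]] [447.923841   163.23360785  82.        ]
[-105.8467513  -105.88248852  162.38542698  164.95497629] [157.08058232 161.4347061   97.07911751  97.14311414]
[[432.8 203.8 129. ]
 [431.3 197.7 129. ]
 [478.2 181.8 129. ]
 [481.5 195.5 129. ]] [455.98284865 194.67673382 129.        ]
```

{"op": "servo_tool", "data": {"series": [[0,0,0,0.0025,-0.0352,0,0.2],[0,0,0,0.0024,-0.0352,0,0.2],[0,0,8.3,0,0,0,0.2],[0,0,8.3,0,0,0,0.2],[0,0,8.3,0,0,0,0.2],[0,0,8.3,0,0,0,0.2],[0,0,8.3,0,0,0,0.2],[0,0,8.3,0,0,0,0.2],[0,0,8.3,0,0,0,0.2],[0,0,8.3,0,0,0,0.2],[0,0,8.3,0,0,0,0.2],[0,0,8.3,0,0,0,0.2]]}}

```text
clock: 7.8
position: [437.6, 127.5, 225.0]
tcp_rot: [[0.121, 0.993, -0.002], [0.993, -0.121, 0.0], [-0.0, -0.002, -1.0]]
force: [0.3, 0.4, -0.1]
gripper_width: 0.399
finger_force: 0.0
```

{"op": "servo_tool", "data": {"series": [[0,0,8.3,0,0,0,0.2],[0,0,8.3,0,0,0,0.2],[0,0,8.3,0,0,0,0.2],[0,0,8.3,0,0,0,0.2],[0,0,8.3,0,0,0,0.2],[0,0,8.3,0,0,0,0.2],[0,0,8.3,0,0,0,0.2],[0,0,8.3,0,0,0,0.2],[0,0,8.3,0,0,0,0.2],[0,0,8.3,0,0,0,0.2],[0,0,8.3,0,0,0,0.2],[0,0,8,0,0,0,0.2]]}}

```text
clock: 9.0
position: [437.7, 127.5, 225.0]
tcp_rot: [[0.96, -0.28, -0.002], [-0.28, -0.96, 0.0], [-0.002, 0.0, -1.0]]
force: [0.8, -0.5, -0.2]
gripper_width: 0.398
finger_force: 0.0
```

{"op": "servo_tool", "data": {"series": [[0,0,0,0,0,0,0.2],[0,0,0,0,0,0,0.2]]}}

```text
clock: 9.2
position: [437.9, 127.6, 225.5]
tcp_rot: [[0.963, -0.27, -0.001], [-0.27, -0.963, 0.0], [-0.001, 0.0, -1.0]]
force: [-0.0, 0.5, -0.0]
gripper_width: 0.4
finger_force: 0.0
```

Run:
```python
from h import *
plan((439,128,126),down(-106))
```

```text
t 9.2 [437.9 127.6 225.5] F [-0.   0.5 -0. ] w 0.4
shift [ 1.1 -0.7 99.5] turn [0.01 0.08 0.33]
```

{"op": "servo_tool", "data": {"series": [[0,0,0,0.001,-0.0007,0.04,0.2],[0,0,0,0,0,0.035,0.2],[0,0,0,0,0,0.022,0.2],[0,0,0,0,0,0,0.2],[0,0,0,0,0,0,1],[0,0,0,0,0,0,1],[0,0,0,0,0,0,1]]}}

```text
clock: 9.9
position: [439.2, 126.6, 130.1]
tcp_rot: [[0.962, -0.274, -0.001], [-0.274, -0.962, -0.003], [-0.0, 0.003, -1.0]]
force: [-5.6, -6.3, 0.5]
gripper_width: 0.138
finger_force: 29.2
```

{"op": "servo_tool", "data": {"series": [[0,0,-6,0,0,0,1],[0,0,-8,0,0,0,1],[0,0,-8,0,0,0,1],[0,0,-8,0,0,0,1],[0,0,-8,0,0,0,1],[0,0,-8,0,0,0,1],[0,0,-8,0,0,0,1],[0,0,-8,0,0,0,1],[0,0,-8,0,0,0,1],[0,0,-8,0,0,0,1],[0,0,-8,0,0,0,1],[0,0,-4,0,0,0,1]]}}

```text
clock: 11.1
position: [438.7, 127.4, 130.1]
tcp_rot: [[0.269, 0.963, -0.002], [0.963, -0.269, -0.002], [-0.003, -0.001, -1.0]]
force: [-7.2, -2.5, 3.9]
gripper_width: 0.144
finger_force: 30.1
```

{"op": "servo_tool", "data": {"series": [[0,0,-3,0,0,0,1],[0,0,0,0,0,0,1],[0,0,0,0,0,0,1]]}}

```text
clock: 11.4
position: [438.7, 127.4, 130.1]
tcp_rot: [[0.224, 0.975, -0.002], [0.975, -0.224, -0.002], [-0.002, -0.001, -1.0]]
force: [-7.3, -3.4, 2.6]
gripper_width: 0.145
finger_force: 31.3
```

Run:
```python
from h import *
s=st();print(s['torque']);r=np.array(s['tcp_rot']);print(np.degrees(np.arctan2(r[1,1],r[0,1])))
```

```text
t 11.4 [438.7 127.4 130.1] F [-7.3 -3.4  2.6] w 0.145
[-0.5501649   1.63228609 -0.48352832]
-12.921825563591899
```

{"op": "servo_tool", "data": {"series": [[0,0,0,0,0,0,0.2],[0,0,0,0,0,0,0.2],[0,0,0,0,0,0,0.2],[0,0,0,0,0,-0.03,0.2],[0,0,0,0,0,-0.05,0.2],[0,0,0,0,0,-0.05,1],[0,0,0,-0.035,0.0222,0,1],[0,0,0,-0.035,0.0222,0,1],[0,0,0,-0.035,0.0222,0,1]]}}

```text
clock: 12.3
position: [481.8, 9.4, 260.3]
tcp_rot: [[0.223, 0.975, 0.002], [0.975, -0.223, -0.002], [-0.001, 0.003, -1.0]]
force: [0.9, 0.1, 0.1]
gripper_width: 0.003
finger_force: 0.0
```

{"op": "servo_tool", "data": {"series": [[0,0,-8,0,0,0,1],[0,0,-8,0,0,0,1],[0,0,-8,0,0,0,1],[0,0,-8,0,0,0,1],[0,0,-8,0,0,0,1],[0,0,-8,0,0,0,1],[0,0,-8,0,0,0,1],[0,0,-8,0,0,0,1],[0,0,-8,0,0,0,1],[0,0,-8,0,0,0,1],[0,0,-8,0,0,0,1],[0,0,-8,0,0,0,1]]}}

```text
clock: 13.5
position: [481.2, 11.1, 259.6]
tcp_rot: [[-0.993, 0.114, 0.001], [0.114, 0.993, -0.0], [-0.001, -0.0, -1.0]]
force: [0.0, -0.6, -0.5]
gripper_width: 0.001
finger_force: 0.0
```

{"op": "servo_tool", "data": {"series": [[0,0,-8,0,0,0,1],[0,0,0,0,0,0,1],[0,0,0,0,0,0,1]]}}

```text
clock: 13.8
position: [481.1, 11.0, 259.5]
tcp_rot: [[-1.0, -0.015, 0.0], [-0.015, 1.0, -0.0], [-0.0, -0.0, -1.0]]
force: [-0.2, 0.9, -0.6]
gripper_width: -0.0
finger_force: 0.0
```

Run:
```python
from h import *
s=st();r=np.array(s['tcp_rot']);print(np.degrees(np.arctan2(r[1,1],r[0,1])),s['q'])
m=imaging.camera_model('wrist');a=imaging.get_image('wrist')
t=imaging.get_image('top')[178:250,240:345]
import json;json.dump({k:np.array(v).tolist() for k,v in m.items()},open('w3.json','w'))
c=np.zeros((580,800,3),np.uint8);c[:420,:560]=a[:,:,::-1];b=cv2.resize(t,(231,158),interpolation=cv2.INTER_CUBIC)[:,:,::-1];c[:158,562:793]=b
cv2.imwrite('pics/w3.png',c)
ctr=np.array([551,-35,0])
print([proj(m,ctr+p).round() for p in [(2,46,173),(-62,0,83)]])
```

```text
t 13.8 [481.1  11.  259.5] F [-0.2  0.9 -0.6] w -0.0
90.86473967440485 [ 1.07555739  0.05079833 -1.19872641  1.77878714  0.0487071   1.34417139
  1.45222456]
[array([281., 297.]), array([239., 196.])]
```

View pics/w3.png

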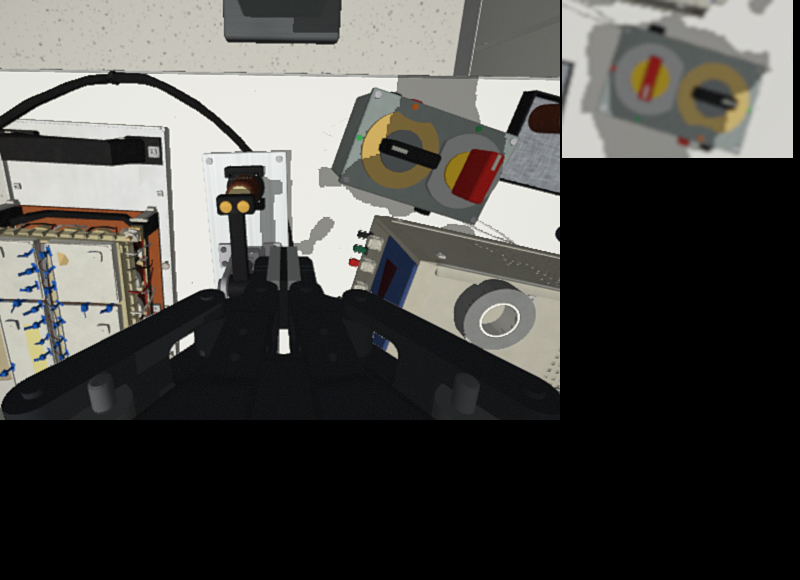

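Run:
```python
from h import *
import json;m=json.load(open('w3.json'))
for n,L,z in [('corners near',[(205,153),(289,151)],22),('edge left',[(210,240)],22),('bar',[(232.5,250),(247,250)],108),('contacts',[(235,207)],111),('contacts',[(235,207)],100),('nest',[(226,167),(264,167)],35)]:
    P=np.array([ray(m,p,z) for p in L]);print(n,np.round(P[:,:2],1).tolist(),np.round(P.mean(0)[:2],1))
```

```text
corners near [[450.8, -84.5], [446.7, 17.9]] [448.7 -33.3]
edge left [[564.6, -84.1]] [564.6 -84.1]
bar [[540.1, -39.9], [539.9, -25.0]] [540.  -32.5]
contacts [[493.1, -35.6]] [493.1 -35.6]
contacts [[496.3, -37.4]] [496.3 -37.4]
nest [[465.5, -57.1], [464.8, -11.8]] [465.2 -34.4]
```

{"op": "servo_tool", "data": {"series": [[0,0,0,0,0.003,0.042,1],[0,0,0,0,0,0.042,1],[0,0,0,-0.013,0,0,1],[0,0,0,-0.013,0,0,1],[0,0,0,-0.013,0,0,1],[0,0,0,-0.013,0,0,1],[0,0,0,-0.013,0,0,1],[0,0,0,-0.013,0,0,1],[0,0,0,-0.013,0,0,1],[0,0,0,-0.01,0,0,1]]}}

```text
clock: 14.9
position: [581.9, 16.0, 174.8]
tcp_rot: [[-1.0, -0.017, -0.002], [-0.017, 1.0, 0.0], [0.002, 0.0, -1.0]]
force: [-2.5, -0.2, -1.2]
gripper_width: 0.001
finger_force: 1.3
```

{"op": "servo_tool", "data": {"series": [[0,0,0,-0.01,0,0,1],[0,0,0,-0.01,0,0,1]]}}

```text
clock: 15.1
position: [602.5, 16.2, 175.1]
tcp_rot: [[-1.0, -0.018, -0.0], [-0.018, 1.0, -0.0], [0.0, -0.0, -1.0]]
force: [-0.8, 0.8, -0.7]
gripper_width: 0.002
finger_force: 0.3
```

{"op": "servo_tool", "data": {"series": [[0,0,0,-0.01,0,0,1],[0,0,0,0,0,0,1],[0,0,0,0,0,0,1]]}}

```text
clock: 15.4
position: [612.0, 16.7, 175.3]
tcp_rot: [[-1.0, -0.019, 0.0], [-0.019, 1.0, 0.0], [-0.0, 0.0, -1.0]]
force: [-0.3, -0.7, 0.6]
gripper_width: 0.003
finger_force: 0.0
```

{"op": "servo_tool", "data": {"series": [[0,0,0,0,0,-0.04,1],[0,0,0,0,0,-0.045,1],[0,0,0,0.02,-0.01,-0.02,1],[0,0,0,0.03,-0.012,0,0],[0,0,0,0.03,-0.012,0,0],[0,0,0,0.03,-0.012,0,0],[0,0,0,0.016,-0.004,0,0],[0,0,0,0,0,0,0],[0,0,0,0,0,0,0]]}}

```text
clock: 16.3
position: [487.0, -36.3, 280.6]
tcp_rot: [[-1.0, -0.018, 0.001], [-0.018, 1.0, -0.002], [-0.001, -0.002, -1.0]]
force: [-0.9, -0.3, -0.2]
gripper_width: 0.495
finger_force: 0.0
```

Run:
```python
from h import *
plan((491,-34,66),down(91.5));s=sensors.observe();print(s['q'])
m=imaging.camera_model('wrist');a=imaging.get_image('wrist')
t=imaging.get_image('scene')[125:315,190:400]
import json;json.dump({k:np.array(v).tolist() for k,v in m.items()},open('w4.json','w'))
c=np.zeros((420,800,3),np.uint8);c[:420,:560]=a[:,:,::-1];c[:215,562:800]=cv2.resize(t,(238,215))[:,:,::-1]
cv2.imwrite('pics/w4.png',c)
print(proj(m,(491,-34,83)),proj(m,(491,-34,75)))
```

```text
t 16.3 [487.  -36.3 280.6] F [-0.9 -0.3 -0.2] w 0.495
shift [ -3.8   2.7 214.6] turn [-0.12  0.05 -0.49]
[ 1.14774738  0.05949425 -1.18274494  1.73106954  0.05814661  1.38747469
  1.54350928]
[285.25896848 188.7766535 ] [285.22482091 187.27488558]
```

View pics/w4.png

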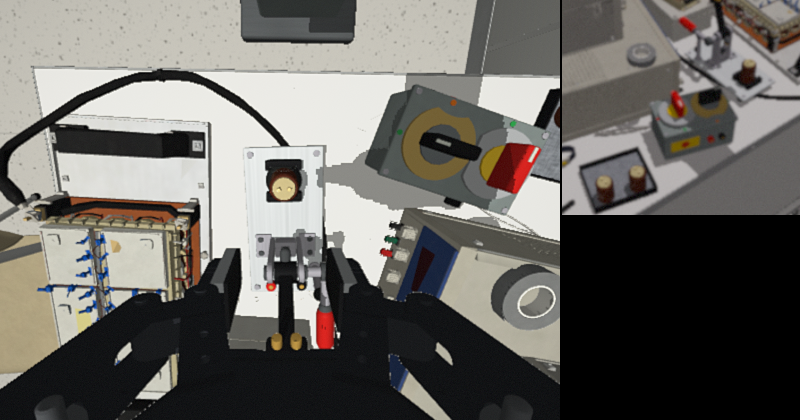

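{"op": "servo_tool", "data": {"series": [[0,0,0,-0.002,0.0014,0.04,-0.4],[0,0,-0.5,-0.002,0.0013,0.045,-0.4],[0,0,0,0,0,0.045,-0.4],[0,0,0,0,0,0.045,-0.4],[0,0,0,0,0,0.03,-0.4],[0,0,0,0,0,0.01,-0.4],[0,0,0,0,0,0,-0.4]]}}

```text
clock: 17.1
position: [490.6, -31.8, 64.3]
tcp_rot: [[-1.0, -0.03, -0.002], [-0.03, 1.0, 0.002], [0.002, 0.003, -1.0]]
force: [-0.4, 0.1, 0.6]
gripper_width: 0.701
finger_force: 0.0
```

{"op": "servo_tool", "data": {"series": [[0,0,0,0,0,0,1],[0,0,0,0,0,0,1],[0,0,0,0,0,0,1],[0,0,0,0,0,0,1],[0,0,0,0,0,0,1]], "force": 30}}

```text
clock: 17.6
position: [492.2, -33.1, 66.9]
tcp_rot: [[-1.0, -0.027, 0.003], [-0.027, 1.0, -0.001], [-0.003, -0.001, -1.0]]
force: [0.6, 1.0, 7.5]
gripper_width: 0.386
finger_force: 29.5
```

{"op": "servo_tool", "data": {"series": [[0,0,0,0,0,-0.005,1],[0,0,0,0,0,-0.015,1],[0,0,0,0,0,-0.025,1],[0,0,0,0,0,-0.03,1],[0,0,0,0,0,-0.03,1],[0,0,0,0,0,-0.03,1],[0,0,0,0,0,-0.015,1],[0,0,0,0,0,0,1]]}}

```text
clock: 18.4
position: [491.8, -33.3, 217.4]
tcp_rot: [[-1.0, -0.027, 0.003], [-0.027, 1.0, -0.002], [-0.003, -0.002, -1.0]]
force: [-0.3, 0.1, -1.0]
gripper_width: 0.387
finger_force: 29.9
```

{"op": "servo_tool", "data": {"series": [[0,0,0,0.001,0.015,0,1],[0,0,0,0.001,0.03,0,1],[0,0,0,0.002,0.04,0,1],[0,0,0,0.002,0.045,0,1],[0,0,0,0.002,0.045,0,1],[0,0,0,0.002,0.045,0,1],[0,0,0,0.002,0.045,0,1],[0,0,0,0.002,0.045,0,1],[0,0,0,0.002,0.04,0,1],[0,0,0,0.002,0.025,0,1],[0,0,0,0,0.007,0,1],[0,0,5,0,0,0,1]]}}

```text
clock: 19.6
position: [460.1, 350.0, 213.6]
tcp_rot: [[-0.998, 0.056, -0.003], [0.056, 0.998, -0.0], [0.003, -0.0, -1.0]]
force: [-0.2, 0.1, 0.3]
gripper_width: 0.382
finger_force: 30.0
```

{"op": "servo_tool", "data": {"series": [[0,0,6,0,0,0,1],[0,0,4,0,0,0,1],[0,0,0,0,0,0,1],[0,0,0,0,0,0,1]]}}

```text
clock: 20.0
position: [461.7, 347.8, 214.5]
tcp_rot: [[-0.973, 0.23, -0.001], [0.23, 0.973, -0.001], [0.001, -0.001, -1.0]]
force: [0.3, 0.0, -0.0]
gripper_width: 0.386
finger_force: 30.0
```

Run:
```python
from h import *
plan((464,349,46),down(77));s=sensors.observe();print(s['finger_force'])
m=imaging.camera_model('wrist');a=imaging.get_image('wrist')
import json;json.dump({k:np.array(v).tolist() for k,v in m.items()},open('w5.json','w'))
cv2.imwrite('pics/w5.png',a[:,:,::-1])
```

```text
t 20.0 [461.7 347.8 214.5] F [ 0.3  0.  -0. ] w 0.386
shift [ -2.1   1.8 168.5] turn [-0.06 -0.04 -0.28]
29.95605379343033
```

View pics/w5.png

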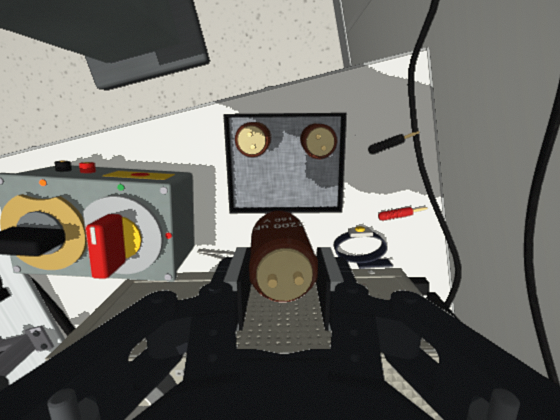

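Run:
```python
from h import *
import json;m=json.load(open('w5.json'))
P=np.array([ray(m,p,20) for p in [(226,115),(346,113),(344,212),(230,213)]])
d=P-np.roll(P,-1,0);print(np.round(P[:,:2],1).tolist(),P.mean(0),np.hypot(d[:,0],d[:,1]),np.degrees(np.arctan2(d[:,1],d[:,0])))
S=np.array([ray(m,p,58) for p in [(252,139),(319,140)]]);print(S)
a=np.radians(-13.2);T=P.mean(0)[:2]+25*np.array([np.cos(a),np.sin(a)]);print(T)
plan((*T,49),down(76.8))
```

```text
[[374.4, 307.2], [401.1, 429.5], [506.8, 408.6], [478.3, 281.8]] [440.14018188 356.74074811  20.        ] [125.19654575 107.79109848 129.98952666 106.94531721] [-102.30864736  168.81940561   77.31308917  -13.73820894]
[[403.06217164 331.52069513  58.        ]
 [418.43918168 392.94562282  58.        ]]
[464.47965445 351.03197636]
t 20.05 [461.8 347.9 214.6] F [-0.6 -0.9 -1.2] w 0.389
shift [ -1.9   3.8 165.6] turn [-0.04 -0.04 -0.09]
```

{"op": "servo_tool", "data": {"series": [[0,0,0,-0.002,0.004,0.02,1],[0,0,0,0,0,0.035,1],[0,0,0,0,0,0.04,1],[0,0,0,0,0,0.035,1],[0,0,0,0,0,0.02,1],[0,0,0,0,0,0.01,1],[0,0,0,0,0,0,1],[0,0,0,0,0,0,1]]}}

```text
clock: 20.85
position: [465.4, 352.2, 56.2]
tcp_rot: [[-0.973, 0.231, 0.001], [0.231, 0.973, 0.001], [-0.0, 0.001, -1.0]]
force: [-1.0, 0.3, -0.4]
gripper_width: 0.386
finger_force: 30.0
```

{"op": "servo_tool", "data": {"series": [[0,0,0,0,0,0.002,1],[0,0,0,0,0,0.002,1],[0,0,0,0,0,0.001,1],[0,0,0,0,0,0,1]]}}

```text
clock: 21.25
position: [465.1, 351.6, 50.4]
tcp_rot: [[-0.973, 0.232, 0.0], [0.232, 0.973, -0.0], [-0.0, 0.0, -1.0]]
force: [0.3, -0.7, -1.2]
gripper_width: 0.388
finger_force: 30.0
```

{"op": "servo_tool", "data": {"series": [[0,0,0,0,0,0.0015,1],[0,0,0,0,0,0.001,1],[0,0,0,0,0,0,1]]}}

```text
clock: 21.55
position: [464.9, 351.6, 47.6]
tcp_rot: [[-0.973, 0.232, -0.0], [0.232, 0.973, -0.0], [0.0, -0.0, -1.0]]
force: [-0.2, 0.1, -1.6]
gripper_width: 0.389
finger_force: 30.0
```

{"op": "servo_tool", "data": {"series": [[0,0,0,0,0,0.001,1],[0,0,0,0,0,0,1]]}}

```text
clock: 21.75
position: [465.0, 351.6, 46.6]
tcp_rot: [[-0.973, 0.232, -0.0], [0.232, 0.973, -0.0], [0.0, -0.0, -1.0]]
force: [0.2, 0.3, -1.9]
gripper_width: 0.384
finger_force: 30.0
```

{"op": "servo_tool", "data": {"series": [[0,0,0,0,0,0.001,1],[0,0,0,0,0,0,1]]}}

```text
clock: 21.95
position: [465.0, 351.6, 45.6]
tcp_rot: [[-0.973, 0.232, -0.0], [0.232, 0.973, -0.0], [0.0, -0.0, -1.0]]
force: [-0.2, -0.4, -1.5]
gripper_width: 0.385
finger_force: 30.0
```

{"op": "servo_tool", "data": {"series": [[0,0,0,0,0,0.001,1],[0,0,0,0,0,0,1]]}}

```text
clock: 22.15
position: [465.2, 351.7, 45.1]
tcp_rot: [[-0.973, 0.232, 0.0], [0.232, 0.973, -0.0], [-0.0, 0.0, -1.0]]
force: [-0.4, -1.7, 3.4]
gripper_width: 0.388
finger_force: 30.4
```

{"op": "servo_tool", "data": {"series": [[0,0,0,0,0,0,0.1],[0,0,0,0,0,0,0],[0,0,0,0,0,0,-0.3],[0,0,0,0,0,0,-0.3],[0,0,0,0,0,0,-0.3],[0,0,0,0,0,-0.01,-0.3],[0,0,0,0,0,-0.04,-0.3],[0,0,0,0,0,-0.045,-0.3],[0,0,0,0,0,-0.045,-0.3],[0,0,0,0,0,-0.04,-0.3],[0,0,0,0,0,0,-0.3],[0,0,0,0,0,0,-0.3]]}}

```text
clock: 23.35
position: [465.3, 352.0, 226.0]
tcp_rot: [[-0.973, 0.232, 0.002], [0.232, 0.973, 0.001], [-0.002, 0.001, -1.0]]
force: [-1.1, -0.1, -0.4]
gripper_width: 0.652
finger_force: 0.0
```

Run:
```python
from h import *
st();w=imaging.get_image('wrist');t=imaging.get_image('scene')[125:315,190:400]
c=np.zeros((420,800,3),np.uint8);c[:,:560]=w[:,:,::-1];c[:215,562:800]=cv2.resize(t,(238,215))[:,:,::-1];cv2.imwrite('pics/w6.png',c)
```

```text
t 23.35 [465.3 352.  226. ] F [-1.1 -0.1 -0.4] w 0.652
```

View pics/w6.png

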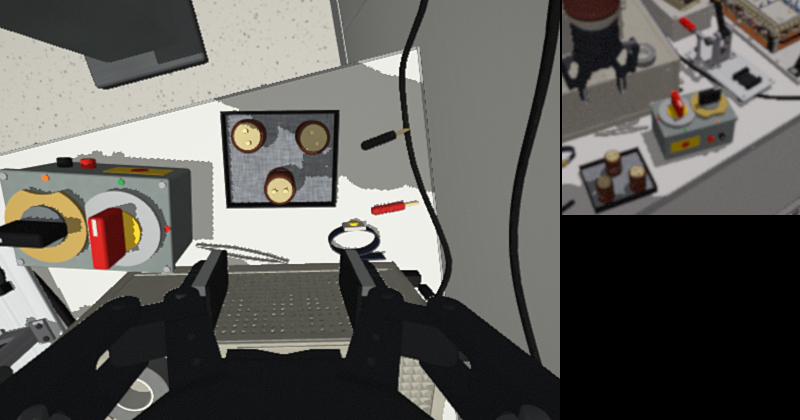

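The capacitor stands upright in the tray at pixel (279,187), with the two spares undisturbed at (249,136) and (312,137). The lever is open, the station is empty, and both switches point at their green dots.

```bash
python3 -c "
from cell import ticket;print(ticket.hand_in())"
```

```text
the job is handed in; nothing more can be done
None
```

The job is handed in at about 23 s of the 72 s allowed: isolator off, changeover switch set to discharge, lever snapped open, and the capacitor standing upright in the tray with the two spares. The hand-in gave no verdict, but my last pictures showed it all in place.

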